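Charge the granulator hopper from its tipping tray

TASK

First clear the hopper mouth: take the flat scraper that lies across it, slide its blade fully home into the slot of the wooden holder and let go. Then tip the tray until all six sample slugs have dropped into the hopper, and let the tray back down to level under control, without letting it fall. Last, swing the hopper lid fully shut, leaving everything else on the bench where it stands.

Things in the scene. Friction and masses are not known exactly. Their poses are not given: they have to be found in the camera images.
- mill: Bench granulator, fixed: cream base 170 x 170 x 35 mm carrying an open steel feed hopper, a cream motor box behind it (x +100 to +230 mm, 130 wide, 120 high), an aluminium tipping tray on its left (+y) with a foot, a steel lid hinged on its right (-y). Origin on the bench under the hopper's centre; x away from the robot, y towards the tray, z up
- hopper (a point): centre of the hopper's inner floor, 39 mm above the bench; axes as the granulator's. The hopper is an open box 118 mm (x) by 138 mm (y) outside, walls 4 mm, its rim 71 mm above this floor
- tray_pivot (a point): middle of the tray's pivot axis, which runs along the granulator's x at y +67 mm, 111 mm above the bench. The tray: a sheet scoop 100 mm wide, floor 3 mm thick (underside at the pivot's height) from 15 mm inside the pivot (over the hopper) to 170 mm outside, side walls 30 mm high, open towards the hopper, closed at the outer end by a tall back plate
- tray (a joint): tipping tray: 0 = level, at rest on its foot; grows (rad, up to 1.2) as its outer end rises and it tips towards the hopper. Let go, it falls back fast under its weight. 0.5 kg with the slugs; pushing the top of its back plate towards the hopper takes about 6 N
- tray_back (a point): middle of the top edge of the tray's back plate, on its outer face: 170 mm outside and 85 mm above the pivot when level; moves with the tray (y from pivot to back plate, z out of the tray floor). The plate, 100 mm wide, 85 mm high, 8 mm thick, can be pushed from outside towards the hopper or pinched at its top edge
- lid_hinge (a point): middle of the lid's hinge axis, which runs along the granulator's x at y -71 mm, 115 mm above the bench
- lid (a joint): hopper lid: 0 = shut on the hopper, grows (rad, up to 1.9) as it opens; starts standing open and stays where it is left (stiff hinge, about 3 N at the edge). Steel plate 118 mm (x) by 130 mm, 6 mm thick; on its outer face, 45 mm from the hinge, a black bar grip 60 mm long, 8 mm wide, 14 mm high
- lid_edge (a point): middle of the lid's free edge, on its outer face, 132 mm from the hinge axis; moves with the lid (y from hinge to free edge, z out of its outer face, up when shut)
- scraper: flat steel scraper with a wooden handle, lying flat across the hopper's rim, handle towards the robot and clear of the hopper. Origin at the underside where handle and blade meet; x along the blade to its tip, z up. Blade 135 mm long (+x), 45 wide, 3 thick; handle 100 mm long (-x), 22 wide, 16 high, undersides flush. 0.16 kg, centre of mass at x +38 mm
- scraper_tip (a point): middle of the end of the scraper's blade
- holder: wooden scraper holder, a fixed block 115 mm long, 85 mm wide, 69 mm high, with a level slot in the end that faces the robot, its roof split down the middle by a gap 21 mm wide. Origin on the bench under the middle of the slot's mouth; x points into the slot, z up
- slot (a point): middle of the slot floor at its mouth, 45 mm above the bench; x points into the slot. The slot is 53 mm wide, 10 mm high and 100 mm deep with a closed back end
- slug1: white plastic sample slug, short cylinder 26 mm across and 22 mm high, lying in the tray; origin at the centre of its underside
- slug2: white plastic sample slug, rounded block 25 x 23 x 21 mm high, lying in the tray; origin at the centre of its underside
- slug3: white plastic sample slug, short cylinder 26 mm across and 22 mm high, lying in the tray; origin at the centre of its underside
- slug4: white plastic sample slug, rounded block 25 x 23 x 21 mm high, lying in the tray; origin at the centre of its underside
- slug5: white plastic sample slug, short cylinder 26 mm across and 22 mm high, lying in the tray; origin at the centre of its underside
- slug6: white plastic sample slug, rounded block 25 x 23 x 21 mm high, lying in the tray; origin at the centre of its underside
- brush: flat paint brush with an orange handle, 200 mm long, 20 mm high, lying in front of the granulator; leave alone. Origin at the centre of its underside
- jar: closed jar, 60 mm across, 90 mm tall, standing right of the granulator; leave alone. Origin at the centre of its underside
- beaker: open glass beaker, 70 mm across, 90 mm tall, standing beyond the tray; leave alone. Origin at the centre of its underside
- wrench: flat steel wrench, 180 mm long, lying near the robot; leave alone. Origin at the centre of its underside
- weight: brass weight, 40 mm across, 55 mm tall, standing to the right; leave alone. Origin at the centre of its underside

How it is judged:
By the outcome, as a careful person would: the job done as asked, in the order asked, and still so for the second after the job is handed in, with the robot touching nothing.
It also fails if it takes over 70 s, if anything falls off the work surface, if the arm or the gripper's body presses on something with over 40 N, if the wrist force passes 120 N, or if a joint passes its speed limit or range.

ROBOT

A 7-joint arm with a two-finger parallel gripper is mounted at the origin on the work surface. World frame = base frame: x ahead of the robot, y to its left, z up, the work surface at z = 0. Lengths are in m, angles in rad, forces in N, time in s.
With the tool pointing down it reaches from about 0.4 to 0.85 m from the base axis. Payload 4.5 kg.
Tool frame: the origin (TCP) lies midway between the tips of the shut fingers; the grasp point (between the pads) lies 19 mm behind it; z points along the fingers, y is the line along which they close (so a half turn about z gives the same grasp; the last joint's range is limited). The gripper opens to 88 mm and grips with 3 to 60 N. Pads are 18 mm wide; open, the fingers measure 123 mm over their backs; the gripper's body (75 mm by 187 mm) begins 45 mm behind the grasp point.
Start: joints at [1.382, 0.689, -0.195, 1.565, 0.157, 0.902, -0.215], TCP at [0.138, -0.61, 0.239] pointing down, gripper open.
Joint ranges: [-3.01, 3.01], [-0.46, 2.08], [-1.47, 1.51], [0.13, 2.56], [-1, 4.14], [0.04, 2.09], [-2.66, 2.66]. Speed limits (rad/s): [2.57, 2.57, 3.14, 3.14, 3.14, 3.14, 3.14].

INTERFACE

Orientations are given as a unit quaternion [x, y, z, w].
In Python, from plant import r gives the robot as it stands.
- The arm moves only by the tool move_arm, never from a script. Its argument "targets" is a list that holds one entry, the list of rows, each a list of 7 numbers: the opening, from 0 (shut) to 1 (fully open), then the shift along the tool's x, y, z in mm, then the turn, a rotation vector about the tool's x, y, z in degrees. In form: [[[claw, dx, dy, dz, ax, ay, az], ...]]. A call has 1 to 10 rows; each row is the pose to reach, as a shift and turn from the pose commanded when the call began, along the tool's axes at that moment; what a row does not reach only later rows make up. A row lasts 1/8 s, in which the tool goes at most 62.5 mm and 10.7 degrees, less where a joint would pass 70% of its speed; a pose out of reach is approached as far as the arm can. A call with a gripper value outside its range is refused whole. The fingers move at their own pace and stop on an object; "newtons" is the grip in N (left out, the last holds). Time passes only in rows, so rows that repeat a pose let the fingers close. It gives the time, the measured TCP pose, the force, the opening and the grip force at its end, in the units of the state.
- r.get_state(): the state, without advancing time (a new reading comes with each control period).
- r.snapshot(name): name is "scene" or "top" or "wrist"; returns the picture (384x512x3 uint8, red, green, blue); there is no depth.
- r.camera_info(name): a dict with "fx", "fy", "cx", "cy" (pixels), "R" (3x3) and "t" (3): a world point X has camera coordinates R X + t. Camera axes: x right, y down, z forward; pixel columns grow to the right and rows downward; lengths in m; the calibration is good to about 2 mm. The wrist camera is an equidistant fisheye: a pixel r from the principal point sees the ray r / f radians off the axis. A picture is of the moment at which its call begins: read the wrist's pose just before it. camera_info takes no time and is no camera call; for the wrist camera it gives the pose at the moment of the call.
- r.finish_job(): hands the job in; it is judged then, once.
The state is a dict: "clock": time; "q": joint angles; "qd": joint speeds; "joint_torque": joint torques, N m; "tool_pos": TCP position; "eef_rot": TCP orientation; "contact_force": force on the tool from outside, world axes, zero at the start; "moment": the same for the moment, N m; "opening": opening from 0.0 (shut) to 1.0 (fully open); "finger_force": force on a finger pad.
Only numpy, scipy, OpenCV 4.12 (cv2) and the standard library are available. Lean on these libraries where they do the work, as an engineer would, in place of code of your own. Each camera call takes 0.05 s, during which the arm holds its last target. There are 200 camera calls.

## Working session

There is one attempt and no reset: what is moved stays moved. The work goes in short steps, Python scripts to look and compute and a tool call to move; the robot and the scene stay as the last step left them, time stands still between calls to the robot, and variables do not carry over. Pictures are saved under pics/ and viewed, at most 10 in all, crops included, and the job is handed in when it is done.

Besides the shell and the picture viewer there is one more tool, called after "Request:" by a JSON object that holds its "fn" and its "kwargs". move_arm: Moves the arm, as the interface text tells. Its arguments: {"type":"object","properties":{"targets":{"type":"array","items":{"type":"array","items":{"type":"array","items":{"type":"number"}}}},"newtons":{"type":"number"}},"required":["targets"]}

```bash
mkdir -p pics; ls; python3 - <<'E'
from plant import r
import cv2,numpy as np
s=r.get_state(); print(s)
for n in("scene","top"):
    im=r.snapshot(n); cv2.imwrite(f"pics/{n}0.png",im[:,:,::-1]); 
    big=cv2.resize(im[:,:,::-1],(800,600),interpolation=cv2.INTER_CUBIC); cv2.imwrite(f"pics/{n}0b.png",big)
    print(n,r.camera_info(n))
E
```

```text
pics
{'clock': 0.0, 'q': array([ 1.38179848,  0.68996419, -0.19452623,  1.56634814,  0.15729423,
        0.90251821, -0.21509427]), 'qd': array([-1.34728395e-03, -1.25112585e-03, -1.62689294e-03,  3.98699016e-05,
       -9.95417405e-04, -6.26028425e-04,  2.98141383e-04]), 'joint_torque': array([ 8.72214787e-04, -5.27552176e+01, -1.26683090e+00, -1.53427094e+01,
       -5.26479946e-02,  6.54133502e-03,  1.23782647e-04]), 'tool_pos': array([ 0.13791546, -0.60893594,  0.23792161]), 'eef_rot': array([ 9.93795765e-01,  1.11216569e-01, -1.65487797e-04, -9.07963016e-04]), 'contact_force': array([ 0.41183782,  0.41557607, -0.25358477]), 'moment': array([ 0.01466989,  0.0014322 , -0.02105711]), 'finger_force': 0.0, 'opening': 1.0050270904354204}
scene {'fx': 428.0750368536693, 'fy': 428.0750368536693, 'cx': 251.75470431858992, 'cy': 190.06747491938611, 'R': array([[-0.87609918,  0.48207358, -0.00743655],
       [ 0.40945716,  0.73580876, -0.53937955],
       [-0.25454875, -0.47559493, -0.84202993]]), 't': array([ 0.51468302, -0.13391739,  1.73225766])}
top {'fx': 419.5870396094312, 'fy': 419.5870396094312, 'cx': 253.1296715989468, 'cy': 192.93039367228954, 'R': array([[-0.01721373, -0.99978852,  0.01125182],
       [-0.98362239,  0.01491387, -0.17962343],
       [ 0.17941764, -0.01415954, -0.98367109]]), 't': array([-0.04450626,  0.5526003 ,  1.24594358])}
```

View pics/top0b.png

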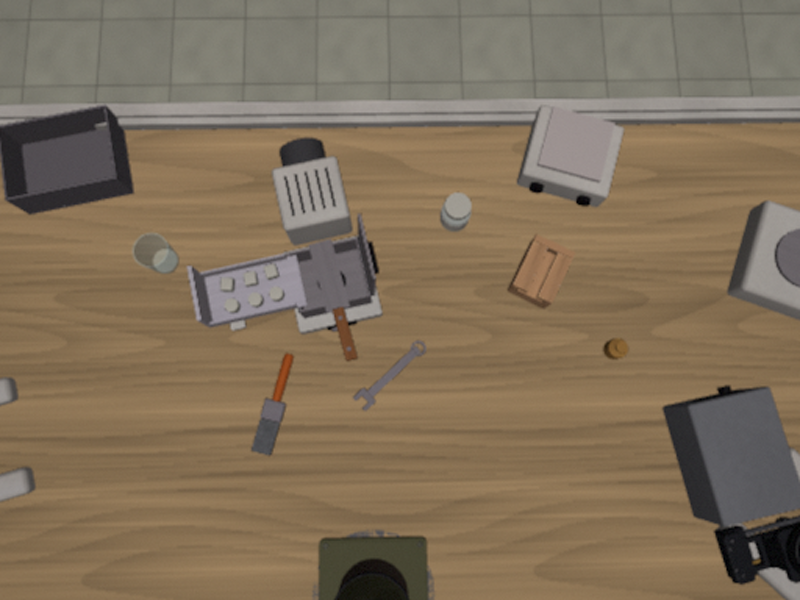

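View pics/scene0b.png

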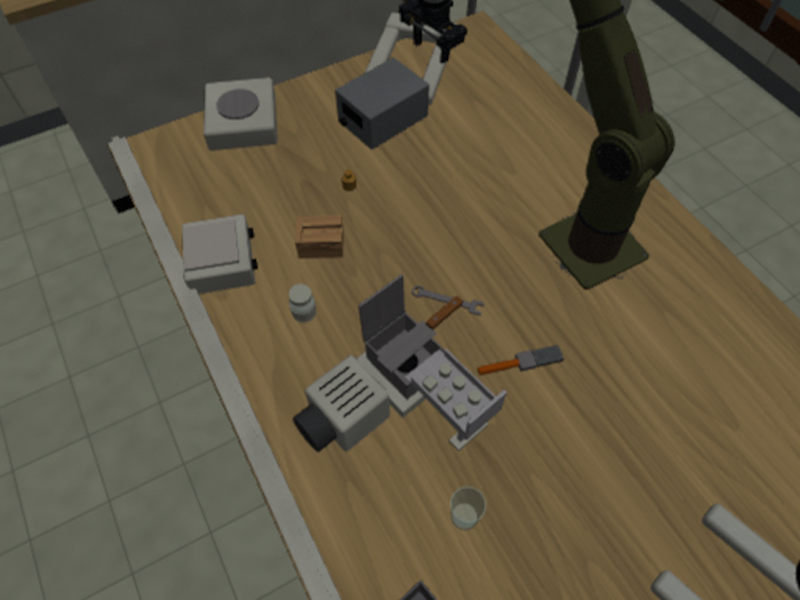

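The top view (800x600) shows the scraper handle from about (338,308) to (350,358), its blade tip near (320,245), the holder at about (510-572, 236-306), and the tray outer end near x≈200. The scene view shows the lid standing open and all six slugs in the tray.

```bash
cat > h.py <<'E'
import numpy as np,cv2
from scipy.spatial.transform import Rotation as Ro
def ray(ci,u,v,fish=False):
    x,y=(u-ci["cx"])/ci["fx"],(v-ci["cy"])/ci["fy"]
    if fish:
        th=np.hypot(x,y); k=np.sin(th)/th if th>1e-9 else 1.; d=np.array([x*k,y*k,np.cos(th)])
    else: d=np.array([x,y,1.])
    R=np.array(ci["R"]); return -R.T@ci["t"],R.T@d
def cast(ci,u,v,z,fish=False):
    o,d=ray(ci,u,v,fish); return o+d*(z-o[2])/d[2]
def proj(ci,X,fish=False):
    c=np.array(ci["R"])@X+ci["t"]
    if fish:
        rr=np.hypot(c[0],c[1]); th=np.arctan2(rr,c[2]); return ci["cx"]+ci["fx"]*th*c[0]/rr,ci["cy"]+ci["fy"]*th*c[1]/rr
    return ci["cx"]+ci["fx"]*c[0]/c[2],ci["cy"]+ci["fy"]*c[1]/c[2]
def to_tool(st,p,Rw=None):
    "shift mm in tool axes to reach world p, and rotvec deg to reach orientation Rw"
    R0=Ro.from_quat(st["eef_rot"]); d=R0.inv().apply(np.array(p)-st["tool_pos"])*1000
    a=(R0.inv()*Rw).as_rotvec(degrees=True) if Rw is not None else np.zeros(3)
    return d.round(1),a.round(2)
E
python3 - <<'E'
from plant import r
from h import *
ct=r.camera_info("top");cs=r.camera_info("scene")
T=cv2.imread("pics/top0.png");S=cv2.imread("pics/scene0.png")
def c(u,v,z): return cast(ct,u*.64,v*.64,z).round(4)[:2]
print("holder top",[c(*p,.069) for p in((540,236),(572,248),(545,306),(510,290))])
print("handle",c(338,308,.118),c(350,358,.118)); print("blade",c(312,243,.113),c(333,243,.113))
print("motor top",[c(*p,.12) for p in((274,174),(338,160),(350,222),(290,242))])
print("tray",c(190,268,.14),c(203,325,.14))
# handle mask
hsv=cv2.cvtColor(T,cv2.COLOR_BGR2HSV); print("hsv handle",hsv[int(335*.64),int(345*.64)],"holder",hsv[int(270*.64),int(535*.64)],"bench",hsv[250,300],"weight",hsv[int(348*.64),int(616*.64)])
a=cv2.resize(T[130:235,115:255],None,fx=4,fy=4,interpolation=cv2.INTER_CUBIC);b=cv2.resize(T[145:200,320:370],None,fx=4,fy=4,interpolation=cv2.INTER_CUBIC)
o=np.zeros((600,760,3),np.uint8);o[:420,:560]=a;o[:220,560:]=b
b=cv2.resize(S[135:170,185:225],None,fx=4,fy=4,interpolation=cv2.INTER_CUBIC);o[230:370,570:730]=b
cv2.imwrite("pics/crop1.png",o)
E
```

```text
holder top [array([ 0.6764, -0.3429]), array([ 0.6509, -0.4051]), array([ 0.535 , -0.3446]), array([ 0.5678, -0.2778])]
handle [0.5287 0.0551] [0.4349 0.0332]
blade [0.6562 0.1049] [0.6556 0.0648]
motor top [array([0.7931, 0.1782]), array([0.8202, 0.0545]), array([0.6946, 0.0318]), array([0.6568, 0.1457])]
tray [0.6041 0.3267] [0.4972 0.299 ]
hsv handle [ 12 159 112] holder [ 14 112 148] bench [ 17 103 138] weight [ 18 156  98]
```

View pics/crop1.png

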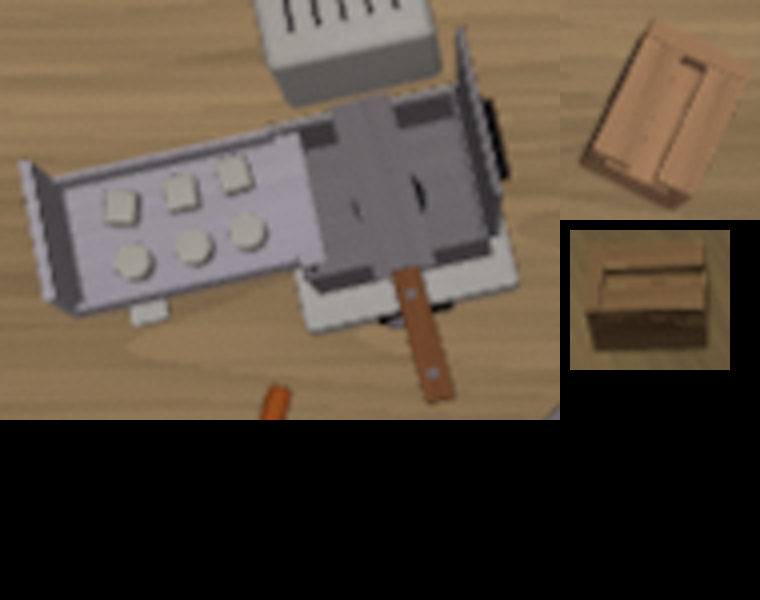

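The crop shows the handle from (405,270) to (440,400), the mill base's front corners at (310,333) and (518,285), the back plate top from (25,162) to (48,300), and the holder with its split roof and slot facing the robot. I'll work out coarse poses and where to put the tool above the handle.

```bash
python3 - <<'E'
from plant import r
from h import *
ct=r.camera_info("top")
def c(u,v,z): return cast(ct,115+u/4,130+v/4,z)[:2]
a,b=c(310,333,.035),c(518,285,.035); print("base front",a,b,np.linalg.norm(a-b))
y=(a-b)/np.linalg.norm(a-b);x=np.array([y[1],-y[0]]);print("yaw",np.degrees(np.arctan2(x[1],x[0])),"mill",(a+b)/2+.085*x)
a,b=c(25,162,.196),c(48,300,.196);print("plate top",a,b,np.linalg.norm(a-b),np.degrees(np.arctan2(*(a-b)[::-1])))
p0=(c(393,268,.126)+c(420,266,.126))/2;p1=(c(426,402,.126)+c(455,395,.126))/2;print("handle",p0,p1,np.linalg.norm(p0-p1),np.degrees(np.arctan2(*(p0-p1)[::-1])))
print("lid top", c(460,30,.24),c(497,235,.24))
def c(u,v,z): return cast(ct,320+(u-560)/4,145+v/4,z)[:2]
print("holder",[c(*p,.069) for p in((655,22),(746,72),(675,208),(585,155))])
s=r.get_state()
x=np.array([np.cos(np.radians(13.2)),np.sin(np.radians(13.2)),0])
for X in (x,-x):
  R=Ro.from_matrix(np.stack([X,np.cross([0,0,-1],X),[0,0,-1]],1)); print(to_tool(s,[.485,.045,.30],R))
E
```

```text
base front [0.49354342 0.13500159] [ 0.52866878 -0.02634257] 0.1651233777217351
yaw 12.28191181889164 mill [0.59416068 0.07241088]
plate top [0.59350384 0.31064686] [0.49714007 0.2913552 ] 0.0982758611262816 11.320742877254615
handle [0.52835085 0.05362293] [0.43261902 0.02950472] 0.09872319941982978 14.140552450984366
lid top [0.66986554 0.00895193] [ 0.52894831 -0.01436238]
holder [array([ 0.67820357, -0.33722086]), array([ 0.63719384, -0.40553409]), array([ 0.53137655, -0.34425956]), array([ 0.57357356, -0.27757979])]
(array([ 483. , -561.3,  -61.1]), array([-0.09,  0.01, -0.43]))
(array([ 483. , -561.3,  -61.1]), array([1.0000e-02, 1.4000e-01, 1.7957e+02]))
```

Request:
{"fn": "move_arm", "kwargs": {"targets": [[[1,50,-35,-61,0,0,0],[1,100,-80,-61,0,0,0],[1,140,-125,-61,0,0,0],[1,180,-170,-61,0,0,0],[1,220,-215,-61,0,0,0],[1,260,-260,-61,0,0,0],[1,300,-305,-61,0,0,0],[1,340,-350,-61,0,0,0],[1,380,-395,-61,0,0,0],[1,415,-440,-61,0,0,0]]]}}

```text
clock: 1.35
tool_pos: [0.4459, -0.088, 0.2996]
eef_rot: [0.994, 0.111, 0.0, 0.0]
contact_force: [0.4, -0.4, 0.1]
opening: 0.997
finger_force: 0.0
```

Request:
{"fn": "move_arm", "kwargs": {"targets": [[[1,30,-45,0,0,0,0],[1,55,-85,0,0,0,0],[1,68,-121,0,0,0,0],[1,68,-121,0,0,0,0],[1,68,-121,0,0,0,0]]]}}

```text
clock: 1.98
tool_pos: [0.4843, 0.0423, 0.2994]
eef_rot: [0.994, 0.111, -0.001, 0.001]
contact_force: [-0.2, 0.2, 0.1]
opening: 1.001
finger_force: 0.0
```

```bash
python3 - <<'E'
from plant import r
from h import *
import json
ci=r.camera_info("wrist"); im=r.snapshot("wrist")[:,:,::-1]; cv2.imwrite("pics/w1.png",im); cv2.imwrite("pics/w1b.png",cv2.resize(im,(800,600),interpolation=cv2.INTER_CUBIC))
json.dump({k:np.array(v).tolist() for k,v in ci.items()},open("w1.json","w"))
s=r.get_state();print(s["clock"],s["tool_pos"],ci, -np.array(ci["R"]).T@ci["t"])
E
```

```text
2.025 [0.48435682 0.04174849 0.29944992] {'fx': 297.3186396354542, 'fy': 297.3186396354542, 'cx': 257.3711179181902, 'cy': 188.9110477505045, 'R': array([[ 2.20061122e-01, -9.75486071e-01, -1.66211796e-04],
       [-9.32019969e-01, -2.10305839e-01,  2.95144424e-01],
       [-2.87944229e-01, -6.47949003e-02, -9.55452637e-01]]), 't': array([-0.06654835,  0.40140407,  0.58993231])} [0.55862892 0.05772524 0.44516915]
```

View pics/w1b.png

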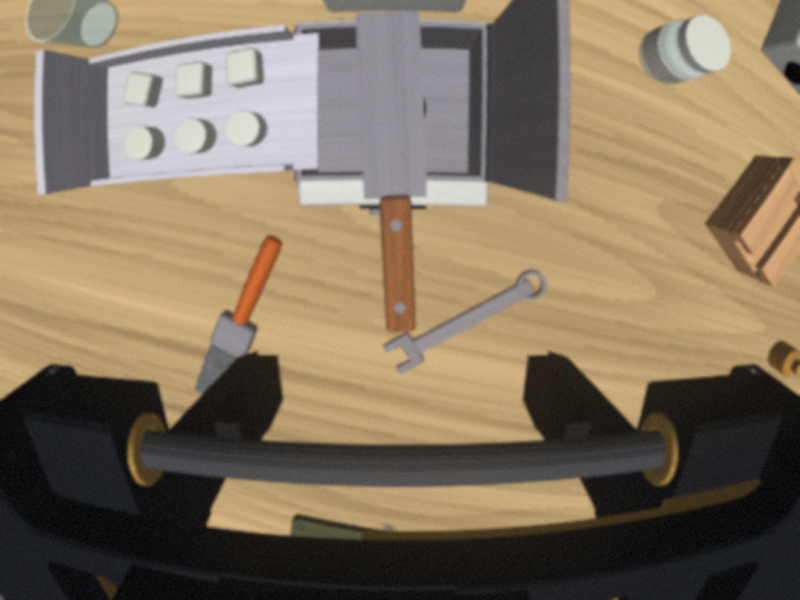

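The wrist view shows the handle from (396,197) to (400,330), the blade/handle joint at row 196, the hopper rim inner edge at x≈320-470, the back-plate top edge from (37,52) to (40,192), and the lid standing open, its top edge ending near (560,200).

```bash
python3 - <<'E'
from plant import r
from h import *
import json
ci=json.load(open("w1.json"));ci={k:np.array(v) for k,v in ci.items()}
im=cv2.imread("pics/w1.png");hsv=cv2.cvtColor(im,cv2.COLOR_BGR2HSV)
m=((hsv[...,0]<=14)&(hsv[...,1]>140)&(hsv[...,2]<150)).astype(np.uint8);m[:,:220]=0;m[:,300:]=0;m[230:]=0
n,l,st,_=cv2.connectedComponentsWithStats(m);k=1+st[1:,4].argmax();print(st[k])
ys,xs=np.nonzero(l==k)
P=np.array([cast(ci,u,v,.126,True)[:2] for u,v in zip(xs,ys)]).astype(np.float32)
print("handle rect",cv2.minAreaRect(P)); 
def c(u,v,z): return cast(ci,u*.64,v*.64,z,True)[:2]
p0=(c(382,197,.126)+c(410,197,.126))/2;p1=(c(387,330,.126)+c(414,330,.126))/2
print("handle",p0,p1,np.linalg.norm(p0-p1),np.degrees(np.arctan2(*(p0-p1)[::-1])))
a,b=c(37,52,.196),c(40,192,.196);print("plate",a,b,(a+b)/2,np.linalg.norm(a-b),np.degrees(np.arctan2(*(a-b)[::-1])))
a,b=c(300,204,.035),c(487,205,.035);print("base front",a,b,np.linalg.norm(a-b));y=(a-b)/np.linalg.norm(a-b);x=np.array([y[1],-y[0]]);print("yaw",np.degrees(np.arctan2(x[1],x[0])),"mill",(a+b)/2+.085*x)
print("rim right outer",c(489,22,.11),c(487,182,.11)); print("holder top", c(740,232,.069),c(772,282,.069),c(708,224,.069))
E
```

```text
[244 127  21  83 498]
handle rect ((0.48364174365997314, 0.044199388474226), (0.09397120028734207, 0.0196251031011343), 14.706877708435059)
handle [0.53015719 0.05567143] [0.43594242 0.03134549] 0.0973045452388296 14.477392319534749
plate [0.59508198 0.31467061] [0.50067762 0.29301831] [0.5478798  0.30384446] 0.09685559062448781 12.917765665247048
base front [0.49826894 0.13798694] [ 0.5337768  -0.02538931] 0.1671903342569383
yaw 12.261854876003738 mill [0.59908378 0.07435111]
rim right outer [0.6716517  0.01933206] [ 0.55468492 -0.00601507]
holder top [ 0.58328791 -0.28090202] [ 0.54730677 -0.3526321 ] [ 0.57852286 -0.23619574]
```

Request:
{"fn": "move_arm", "kwargs": {"targets": [[[1,8,-2.5,50,0,0,-1.7],[1,8,-2.5,100,0,0,-1.7],[1,8,-2.5,150,0,0,-1.7],[1,8,-2.5,185,0,0,-1.7],[1,8,-2.5,200,0,0,-1.7],[0.4,8,-2.5,200,0,0,-1.7],[0,8,-2.5,200,0,0,-1.7],[0,8,-2.5,200,0,0,-1.7],[0,8,-2.5,200,0,0,-1.7],[0,8,-2.5,200,0,0,-1.7]]], "newtons": 50}}

```text
clock: 3.28
tool_pos: [0.4922, 0.0475, 0.1001]
eef_rot: [0.992, 0.126, 0.0, 0.0]
contact_force: [0.0, -0.1, 0.6]
opening: 0.455
finger_force: 0.0
```

Request:
{"fn": "move_arm", "kwargs": {"targets": [[[0,0,0,0,0,0,0],[0,0,0,0,0,0,0],[0,0,0,-2,0,0,0],[0,0,0,-10,0,0,0],[0,0,0,-25,0,0,0],[0,0,0,-25,0,0,0]]]}}

```text
clock: 4.03
tool_pos: [0.4926, 0.0475, 0.1257]
eef_rot: [0.992, 0.126, 0.001, -0.0]
contact_force: [0.5, 0.2, -2.0]
opening: 0.243
finger_force: 50.0
```

Request:
{"fn": "move_arm", "kwargs": {"targets": [[[0,0,0,-40,0,0,0],[0,0,0,-95,0,0,0],[0,0,0,-145,0,0,0],[0,-40,20,-145,0,0,0],[0,-75,50,-145,0,0,9],[0,-110,85,-145,0,0,18],[0,-145,120,-145,0,0,27],[0,-175,160,-145,0,0,36],[0,-200,197,-145,0,0,44.4],[0,-200,197,-100,0,0,44.4]]]}}

```text
clock: 5.28
tool_pos: [0.3482, -0.1976, 0.2259]
eef_rot: [0.965, -0.263, 0.004, 0.002]
contact_force: [0.3, 0.3, -1.6]
opening: 0.24
finger_force: 50.0
```

Request:
{"fn": "move_arm", "kwargs": {"targets": [[[0,0,0,20,0,0,0],[0,0,0,40,0,0,0],[0,0,0,40,0,0,0],[0,0,0,40,0,0,0]]]}}

```text
clock: 5.78
tool_pos: [0.3477, -0.1933, 0.1851]
eef_rot: [0.966, -0.258, 0.0, 0.0]
contact_force: [-0.1, 0.0, -2.6]
opening: 0.245
finger_force: 50.0
```

```bash
python3 - <<'E'
from plant import r
from h import *
import json
ci=r.camera_info("wrist"); im=r.snapshot("wrist")[:,:,::-1]; cv2.imwrite("pics/w2.png",im); cv2.imwrite("pics/w2b.png",cv2.resize(im[:300],None,fx=1.56,fy=1.56,interpolation=cv2.INTER_CUBIC))
json.dump({k:np.array(v).tolist() for k,v in ci.items()},open("w2.json","w"))
s=r.get_state();print(s["clock"],s["tool_pos"],s["eef_rot"],s["opening"],s["contact_force"],s["moment"])
cv2.imwrite("pics/s2.png",r.snapshot("scene")[:,:,::-1])
E
```

```text
5.825 [ 0.34794085 -0.19336497  0.1853239 ] [ 9.66074339e-01 -2.58263339e-01  6.34063204e-04  1.28571106e-04] 0.24056629563917548 [ 0.6431095   0.21354565 -1.92357331] [ 0.10760911  0.12593429 -0.02220259]
```

View pics/w2b.png

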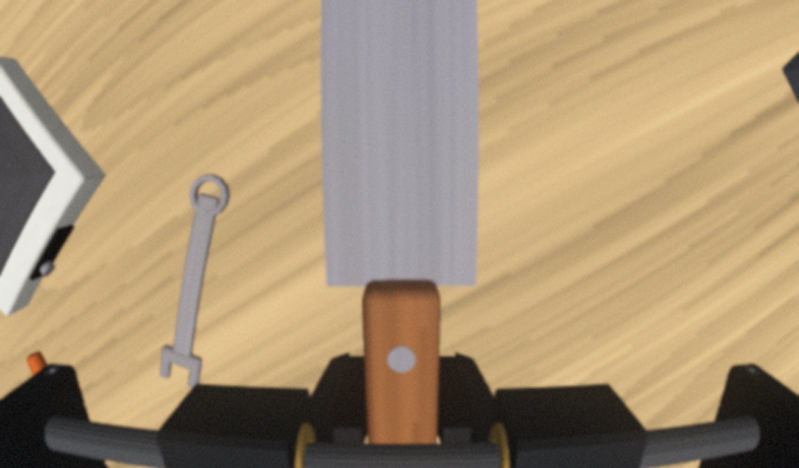

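The blade fills columns 321–477, straight ahead of the tool (centre 399–401), with the joint at row 285. It hides the holder, so I'll shift forward and left to look at the holder past the blade.

Request:
{"fn": "move_arm", "kwargs": {"targets": [[[0,30,-30,0,0,0,0],[0,65,-60,0,0,0,0],[0,100,-90,0,0,0,0],[0,120,-100,0,0,0,0],[0,120,-100,0,0,0,0],[0,120,-100,0,0,0,0]]]}}

```text
clock: 6.62
tool_pos: [0.4998, -0.1667, 0.1849]
eef_rot: [0.966, -0.259, -0.001, 0.0]
contact_force: [0.5, 0.6, -2.2]
opening: 0.238
finger_force: 50.0
```

```bash
python3 - <<'E'
from plant import r
from h import *
import json
ci=r.camera_info("wrist"); im=r.snapshot("wrist")[:,:,::-1]; cv2.imwrite("pics/w3.png",im); cv2.imwrite("pics/w3b.png",cv2.resize(im[:300],None,fx=1.56,fy=1.56,interpolation=cv2.INTER_CUBIC))
json.dump({k:np.array(v).tolist() for k,v in ci.items()},open("w3.json","w"))
s=r.get_state();print(s["clock"],s["tool_pos"],s["eef_rot"])
E
```

```text
6.675 [ 0.4996979  -0.16673335  0.1848689 ] [ 9.65940379e-01 -2.58763333e-01 -8.09999584e-04  2.56350034e-04]
```

View pics/w3b.png

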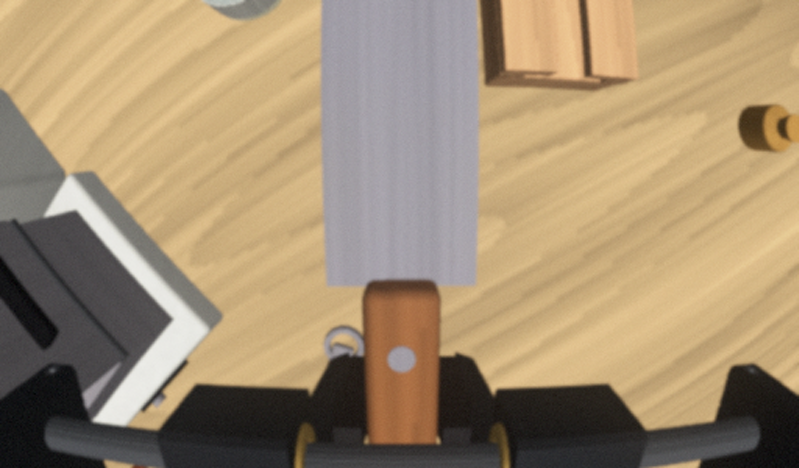

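This view shows the holder's roof front edge from about (503,72) to (637,79), with the split at columns 575–590 and the side edges running up to row 0. The blade is at 321–477.

```bash
python3 - <<'E'
from h import *
import json
ci={k:np.array(v) for k,v in json.load(open("w3.json")).items()}
im=cv2.imread("pics/w3.png");g=cv2.cvtColor(im,cv2.COLOR_BGR2GRAY)
for row in (5,15,25,35,42,46,49,52): print(row,[int(x) for x in g[row,306:414:2]])
def c(u,v,z): return cast(ci,u/1.5617,v/1.56,z,True)[:2]
a,b=c(503,72,.069),c(637,79,.069);print("roof front",a,b,(a+b)/2,np.linalg.norm(a-b))
d=a-b;print("yaw",np.degrees(np.arctan2(-d[0],d[1])))
# scraper geometry in tool frame
w2=ci;R0=Ro.from_quat([0.96594,-0.25876,-.0008,.00026]);t=np.array([.4997,-.16673,.18487])
for zz in (.1849+.019-.008+.003,):
  for u,v in((327,285),(476,285),(321,5),(478,5),(364,300),(440,300)):
    print(u,v,(R0.inv().apply(cast(ci,u/1.5617,v/1.56,zz,True)-t)*1000).round(1))
E
```

```text
5 [169, 106, 65, 62, 56, 63, 72, 81, 169, 197, 196, 194, 195, 191, 197, 192, 192, 189, 181, 183, 188, 183, 182, 188, 191, 199, 198, 200, 199, 192, 190, 193, 170, 85, 69, 139, 194, 198, 192, 193, 192, 194, 191, 189, 181, 178, 184, 181, 183, 186, 173, 171, 170, 173]
15 [176, 141, 71, 66, 59, 61, 67, 74, 146, 195, 193, 195, 194, 191, 195, 195, 193, 189, 182, 181, 184, 182, 183, 183, 190, 189, 199, 200, 201, 201, 194, 189, 185, 121, 67, 99, 178, 197, 193, 191, 193, 196, 192, 190, 184, 180, 182, 183, 182, 187, 183, 176, 177, 175]
25 [165, 152, 77, 67, 61, 62, 62, 72, 108, 190, 195, 193, 192, 192, 194, 196, 195, 193, 187, 185, 181, 184, 183, 182, 186, 187, 195, 200, 200, 201, 204, 194, 190, 158, 73, 72, 151, 197, 194, 194, 190, 194, 193, 192, 187, 182, 180, 183, 179, 182, 183, 184, 184, 181]
35 [173, 162, 94, 64, 61, 56, 61, 71, 82, 168, 194, 191, 193, 193, 193, 197, 197, 195, 192, 197, 186, 184, 179, 182, 186, 184, 193, 198, 200, 201, 203, 200, 189, 174, 98, 69, 119, 189, 196, 190, 192, 193, 196, 195, 190, 191, 187, 180, 181, 179, 186, 176, 171, 169]
42 [167, 157, 112, 66, 65, 62, 65, 75,
[... 625 characters left out ...]
 184, 187, 193, 195, 200, 198, 183, 149, 125, 122, 123, 120, 120, 121, 126, 132, 145, 147, 145, 157, 155, 159, 167, 174, 176, 167, 168]
52 [167, 170, 133, 79, 93, 101, 101, 104, 102, 104, 101, 105, 101, 102, 104, 103, 104, 106, 106, 108, 108, 107, 108, 108, 110, 110, 109, 115, 112, 115, 117, 119, 121, 119, 122, 128, 137, 134, 137, 125, 86, 97, 97, 100, 104, 105, 107, 116, 134, 156, 168, 171, 173, 179]
roof front [ 0.58051157 -0.27991418] [ 0.54272935 -0.3559965 ] [ 0.56162046 -0.31795534] 0.08494714124174343
yaw -26.40883705578144
327 285 [ 39.2 -21.3 -14.1]
476 285 [ 39.2  23.1 -14.1]
321 5 [122.1 -21.9 -14.2]
478 5 [122.   22.5 -14.2]
364 300 [ 34.5 -10.3 -14.1]
440 300 [ 34.5  12.4 -14.1]
```

```bash
python3 - <<'E'
from h import *
import json
ci={k:np.array(v) for k,v in json.load(open("w3.json")).items()}
g=cv2.GaussianBlur(cv2.cvtColor(cv2.imread("pics/w3.png"),cv2.COLOR_BGR2GRAY),(3,3),0).astype(float)
def sub(d,i): 
    a,b,c=d[i-1:i+2]; return i+.5*(a-c)/(a-2*b+c)
def vedge(x):
    d=-np.gradient(g[:,x])[38:58]; i=d.argmax(); return 38+sub(d,i)
def hedge(y,lo,hi):
    d=np.gradient(g[y])[lo:hi]; i=d.argmax(); return lo+sub(d,i)
def fit(P):
    vx,vy,x0,y0=cv2.fitLine(np.float32(P)*1000,cv2.DIST_HUBER,0,.01,.01).ravel(); P=np.array(P)
    n=np.array([-vy,vx]);return np.degrees(np.arctan2(vy,vx)),np.array([x0,y0])/1000,np.abs((P*1000-[x0,y0])@n).mean()
c=lambda u,v,z=.069:cast(ci,u,v,z,True)[:2]
L=fit([c(x,vedge(x)) for x in range(327,350)]);Rr=fit([c(x,vedge(x)) for x in range(383,403)])
F=fit([c(x,vedge(x)) for x in list(range(327,350))+list(range(383,403))])
A=fit([c(hedge(y,316,330),y) for y in range(2,42)]);B=fit([c(hedge(y,370,388),y) for y in range(2,44)])
for n,v in zip("LRFAB",(L,Rr,F,A,B)): print(n,v)
print([round(vedge(x),1) for x in range(327,404,4)])
E
```

```text
L (np.float32(64.29802), array([ 0.5752448 , -0.29400626], dtype=float32), np.float64(0.06309196514727396))
R (np.float32(64.798355), array([ 0.55050737, -0.34127402], dtype=float32), np.float64(0.1578089277089621))
F (np.float32(62.523727), array([ 0.56174743, -0.32006466], dtype=float32), np.float64(0.1990586606616336))
A (np.float32(-27.329195), array([ 0.5976423, -0.2904116], dtype=float32), np.float64(0.054413121822676214))
B (np.float32(-27.327967), array([ 0.5787514 , -0.34006992], dtype=float32), np.float64(0.032399959418549465))
[np.float64(44.5), np.float64(44.8), np.float64(44.7), np.float64(44.7), np.float64(44.8), np.float64(44.9), np.float64(45.0), np.float64(50.2), np.float64(50.2), np.float64(50.6), np.float64(50.9), np.float64(51.0), np.float64(52.0), np.float64(52.4), np.float64(47.4), np.float64(48.6), np.float64(48.8), np.float64(48.9), np.float64(49.2), np.float64(49.2)]
```

Request:
{"fn": "move_arm", "kwargs": {"targets": [[[0,-30,30,0,0,0,-1],[0,-60,65,0,0,0,-2.7],[0,-68,100,0,0,0,-2.7],[0,-68.4,110,20,0,0,-2.7],[0,-68.4,110,60,0,0,-2.7],[0,-68.4,110,100,0,0,-2.7],[0,-68.4,110,135,0,0,-2.7],[0,-68.4,110,146.5,0,0,-2.7],[0,-68.4,110,146.5,0,0,-2.7],[0,-68.4,110,146.5,0,0,-2.7]]]}}

```text
clock: 7.92
tool_pos: [0.3877, -0.228, 0.0394]
eef_rot: [0.972, -0.236, 0.001, 0.0]
contact_force: [0.1, -0.2, -0.6]
opening: 0.241
finger_force: 50.0
```

```bash
python3 - <<'E'
from plant import r
from h import *
s=r.get_state();print(s["clock"],s["tool_pos"],Ro.from_quat(s["eef_rot"]).as_matrix().round(4).tolist())
u=np.array([.8884,-.4591]);n=np.array([.4591,.8884]);p=s["tool_pos"][:2];print("along",p@u+.174-.646,"lat",p@n+.0255)
S=r.snapshot("scene")[:,:,::-1];T=r.snapshot("top")[:,:,::-1]
a=cv2.resize(S[120:200,170:290],None,fx=6,fy=6,interpolation=cv2.INTER_CUBIC)
cv2.imwrite("pics/s4.png",a)
E
```

```text
7.925 [ 0.38768382 -0.22803772  0.03939685] [[0.889, -0.4579, 0.0016], [-0.4579, -0.889, -0.0009], [0.0019, 0.0001, -1.0]]
along -0.022889582572318656 lat 0.0008969338834143616
```

View pics/s4.png

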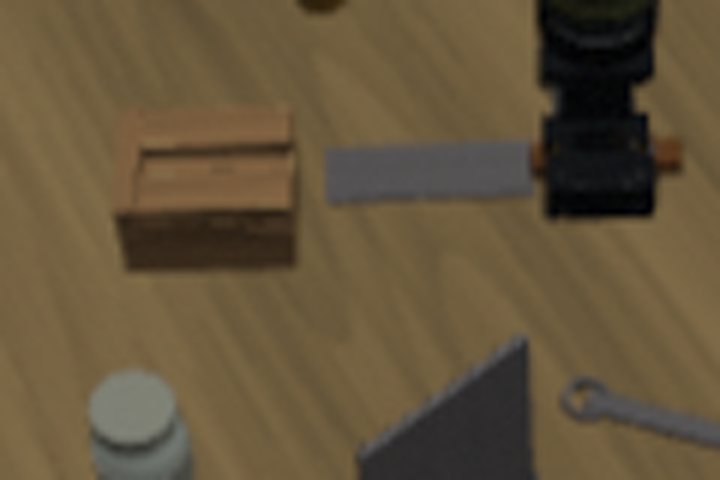

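The blade (325–530) lies in line with the slot mouth at x≈295, with a gap of about 22 mm and at slot height. Now I'll insert it.

Request:
{"fn": "move_arm", "kwargs": {"targets": [[[0,8,0.8,0.8,0,0,0],[0,18,0.8,0.8,0,0,0],[0,28,0.8,0.8,0,0,0],[0,40,0.8,0.8,0,0,0],[0,52,0.8,0.8,0,0,0],[0,60,0.8,0.8,0,0,0],[0,60,0.8,0.8,0,0,0]]]}}

```text
clock: 8.9
tool_pos: [0.441, -0.2561, 0.0374]
eef_rot: [0.972, -0.235, 0.0, 0.0]
contact_force: [0.2, 0.3, -2.6]
opening: 0.24
finger_force: 50.0
```

Free so far; I'll continue to the back end.

Request:
{"fn": "move_arm", "kwargs": {"targets": [[[0,10,0,0,0,0,0],[0,22,0,0,0,0,0],[0,34,0,0,0,0,0],[0,46,0,0,0,0,0],[0,54,0,0,0,0,0],[0,58,0,0,0,0,0],[0,58,0,0,0,0,0]]]}}

```text
clock: 9.78
tool_pos: [0.4918, -0.2824, 0.0373]
eef_rot: [0.972, -0.235, -0.0, 0.0]
contact_force: [0.2, -0.1, -1.0]
opening: 0.238
finger_force: 50.0
```

Request:
{"fn": "move_arm", "kwargs": {"targets": [[[0,2,0,0.5,0,0,0],[0,4,0,1,0,0,0],[0,6,0,1,0,0,0],[0,6,0,1,0,0,0]]]}}

```text
clock: 10.28
tool_pos: [0.4952, -0.2841, 0.036]
eef_rot: [0.972, -0.235, -0.002, -0.0]
contact_force: [-4.7, 2.6, -1.4]
opening: 0.245
finger_force: 50.0
```

Request:
{"fn": "move_arm", "kwargs": {"targets": [[[0,1.5,0,0,0,0,0],[0,3,0,0,0,0,0],[0,3,0,0,0,0,0]]]}}

```text
clock: 10.65
tool_pos: [0.4952, -0.2841, 0.0354]
eef_rot: [0.972, -0.235, -0.005, -0.001]
contact_force: [-8.5, 4.9, -0.5]
opening: 0.243
finger_force: 50.0
```

Hard stop at the slot's back end. Now I'll ease off, open and retreat.

Request:
{"fn": "move_arm", "kwargs": {"targets": [[[0,-1.5,0,0,0,0,0],[0.4,-1.5,0,0,0,0,0],[0.6,-1.5,0,0,0,0,0],[0.6,-1.5,0,0,0,0,0],[0.6,-1.5,0,0,0,0,0],[0.6,-1.5,0,-10,0,0,0],[0.6,-1.5,0,-50,0,0,0],[0.6,-1.5,0,-100,0,0,0],[0.6,-1.5,0,-160,0,0,0],[0.6,-1.5,0,-215,0,0,0]]]}}

```text
clock: 11.9
tool_pos: [0.4984, -0.2858, 0.2543]
eef_rot: [0.972, -0.235, 0.001, 0.0]
contact_force: [0.6, -0.1, -0.5]
opening: 0.601
finger_force: 0.0
```

```bash
python3 - <<'E'
from plant import r
from h import *
import json
ci=r.camera_info("wrist"); im=r.snapshot("wrist")[:,:,::-1]; cv2.imwrite("pics/w5.png",im)
json.dump({k:np.array(v).tolist() for k,v in ci.items()},open("w5.json","w"))
s=r.get_state();print(s["clock"],s["tool_pos"],s["eef_rot"])
S=r.snapshot("scene")[:,:,::-1]; a=cv2.resize(im[:250],None,fx=1,fy=1); b=cv2.resize(S[125:175,170:260],None,fx=4,fy=4); o=np.zeros((450,512,3),np.uint8);o[:250]=a;o[250:450,:360]=b
cv2.imwrite("pics/c5.png",o)
# mill pose estimates via tray back plate: print plan for going to plate
m=np.array([.5985,.0740]);yaw=np.radians(12.3);x=np.array([np.cos(yaw),np.sin(yaw)]);y=np.array([-x[1],x[0]]);print("plate mid pred",m+.237*y-.004*y,"pivot",m+.067*y)
E
```

```text
11.95 [ 0.50207957 -0.28762029  0.26145871] [ 0.97180519 -0.23567527  0.00702492  0.00157711]
plate mid pred [0.54886392 0.30165162] pivot [0.58422696 0.13946205]
```

View pics/c5.png

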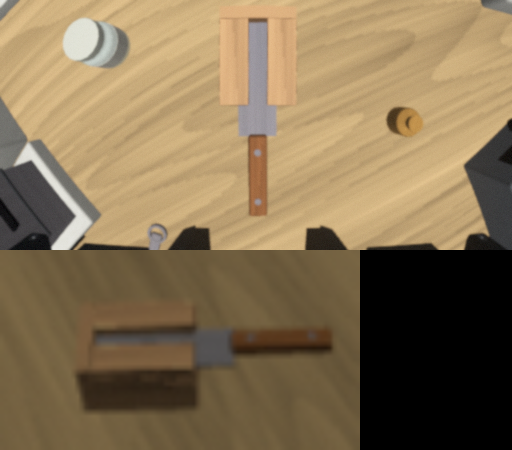

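The scraper's blade reaches the slot's back end, with only about 35 mm of blade plus the handle outside, released. Next I'll go above the tray's back plate.

Request:
{"fn": "move_arm", "kwargs": {"targets": [[[0.6,-10,-30,-30,0,0,-2],[0.6,-30,-75,-45,0,0,-6],[0.6,-50,-125,-45,0,0,-11],[0.6,-75,-175,-45,0,0,-16],[0.6,-95,-230,-45,0,0,-21],[0.6,-115,-285,-45,0,0,-26],[0.6,-140,-340,-45,0,0,-31],[0.6,-160,-395,-45,0,0,-36],[0.6,-185,-450,-45,0,0,-39.8],[0.6,-210,-505,-45,0,0,-39.8]]]}}

```text
clock: 13.25
tool_pos: [0.5426, 0.2608, 0.2963]
eef_rot: [0.994, 0.11, -0.0, 0.0]
contact_force: [1.0, -0.4, 0.3]
opening: 0.597
finger_force: 0.0
```

```bash
python3 - <<'E'
from plant import r
from h import *
s=r.get_state();y=np.radians(12.5);x=np.array([np.cos(y),np.sin(y),0])
R=Ro.from_matrix(np.stack([x,np.cross([0,0,-1],x),[0,0,-1]],1));print(s["clock"],s["tool_pos"],s["q"].round(2),to_tool(s,[.5487,.2999,.30],R))
E
```

```text
13.25 [0.54262228 0.26083766 0.29627275] [-0.36  0.6  -0.3   1.56  0.2   1.01 -2.06] (array([ 14.4, -36.8,  -3.7]), array([0.03, 0.01, 0.08]))
```

Request:
{"fn": "move_arm", "kwargs": {"targets": [[[0.6,14,-37,0,0,0,0],[0.6,14,-37,0,0,0,0],[0.6,14,-37,0,0,0,0]]]}}

```text
clock: 13.62
tool_pos: [0.5485, 0.297, 0.296]
eef_rot: [0.994, 0.109, -0.0, 0.001]
contact_force: [0.1, 0.1, 0.1]
opening: 0.6
finger_force: 0.0
```

```bash
python3 - <<'E'
from plant import r
from h import *
import json
ci=r.camera_info("wrist");s=r.get_state(); im=r.snapshot("wrist")[:,:,::-1]; cv2.imwrite("pics/w6.png",im)
print(s["clock"],s["tool_pos"])
json.dump({k:np.array(v).tolist() for k,v in ci.items()},open("w6.json","w"))
cv2.imwrite("pics/w6b.png",cv2.resize(im[:300],None,fx=1.56,fy=1.56,interpolation=cv2.INTER_CUBIC))
E
```

```text
13.625 [0.54846908 0.29700147 0.29602699]
```

View pics/w6b.png

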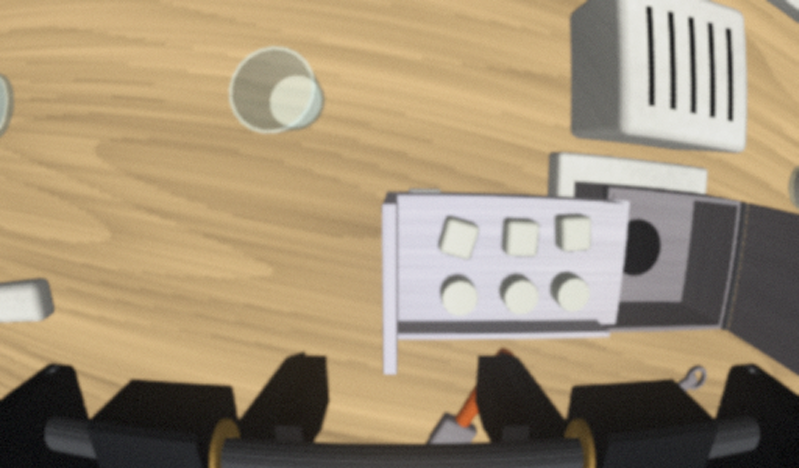

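The view shows the back plate's top edge from (390,197) to (390,373), parallel to the finger plane. All six slugs lie in the tray, and the beaker is well away at (275,90).

```bash
python3 - <<'E'
from plant import r
from h import *
import json
ci={k:np.array(v) for k,v in json.load(open("w6.json")).items()};s=r.get_state()
R0=Ro.from_quat(s["eef_rot"])
c=lambda u,v,z:cast(ci,u/1.5617,v/1.56,z,True)
for u,v in((383,205),(397,202),(384,374),(397,373)):
    p=c(u,v,.196);print(p,(R0.inv().apply(p-s["tool_pos"])*1000).round(1))
for u,v,z in((740,203,.11),(724,328,.11)): print("hop corner right outer",c(u,v,z))
for u,v in((553,155),(707,168)): print("base back",c(u,v,.035))
E
```

```text
[0.5951452  0.31622746 0.196     ] [ 49.7  -9.6 100.1]
[0.59829395 0.30933057 0.196     ] [ 51.3  -2.2 100.1]
[0.49849761 0.29539924 0.196     ] [-49.2 -10.1 100.2]
[0.50083278 0.28803959 0.196     ] [-48.5  -2.4 100.2]
hop corner right outer [0.66746498 0.02185191 0.11      ]
hop corner right outer [ 0.55570675 -0.00756039  0.11      ]
base back [0.65712601 0.18131718 0.035     ]
base back [0.69753064 0.01331865 0.035     ]
```

Request:
{"fn": "move_arm", "kwargs": {"targets": [[[0.6,0,-6,40,0,0,0],[0.5,0,-6,80,0,0,0],[0.4,0,-6,115,0,0,0],[0.4,0,-6,131,0,0,0],[0.4,0,-6,131,0,0,0],[0,0,-6,131,0,0,0],[0,0,-6,131,0,0,0],[0,0,-6,131,0,0,0],[0,0,-6,131,0,0,0],[0,0,-6,131,0,0,0]]], "newtons": 25}}

```text
clock: 14.92
tool_pos: [0.5479, 0.3038, 0.1663]
eef_rot: [0.994, 0.109, 0.001, 0.0]
contact_force: [-0.7, -3.0, 6.0]
opening: 0.09
finger_force: 25.0
```

Request:
{"fn": "move_arm", "kwargs": {"targets": [[[0,0,0,0,0,0,0],[0,0,0,0,0,0,0]]]}}

```text
clock: 15.18
tool_pos: [0.5479, 0.3039, 0.1663]
eef_rot: [0.994, 0.109, 0.001, 0.0]
contact_force: [0.2, -1.7, 6.6]
opening: 0.089
finger_force: 25.0
```

Request:
{"fn": "move_arm", "kwargs": {"targets": [[[0,0,2,-5.8,2,0,0],[0,0,4.2,-11.5,4,0,0],[0,0,9.1,-22.6,8,0,0],[0,0,14.9,-33.4,12,0,0],[0,0,21.3,-43.7,16,0,0],[0,0,28.5,-53.6,20,0,0],[0,0,32.3,-58.3,22,0,0],[0,0,36.3,-62.9,24,0,0],[0,0,36.3,-62.9,24,0,0]]]}}

```text
clock: 16.3
tool_pos: [0.5556, 0.2683, 0.2287]
eef_rot: [0.972, 0.106, -0.022, -0.207]
contact_force: [1.2, 0.4, -2.0]
opening: 0.094
finger_force: 25.0
```

```bash
python3 - <<'E'
from plant import r
from h import *
s=r.get_state();R=Ro.from_quat(s["eef_rot"]).as_matrix();print(s["clock"],s["tool_pos"],"tilt",np.degrees(np.arccos(-R[2,2])),s["q"].round(2),s["contact_force"],s["opening"])
o=np.array([.5479,.3039,.1663]);R0=Ro.from_quat([.994,.109,.001,0]);print((R0.inv().apply(s["tool_pos"]-o)*1000).round(1))
E
```

```text
16.3 [0.55556756 0.26827072 0.22872295] tilt 24.085609091576828 [ 0.04  0.76 -0.63  1.67  0.01  0.72 -1.78] [ 1.21015995  0.42999909 -2.0145046 ] 0.0942681485760278
[ -0.1  36.5 -62.4]
```

Request:
{"fn": "move_arm", "kwargs": {"targets": [[[0,0,4.2,-11.5,4,0,0],[0,0,9.1,-22.6,8,0,0],[0,0,14.9,-33.4,12,0,0],[0,0,21.3,-43.7,16,0,0],[0,0,28.5,-53.6,20,0,0],[0,0,28.5,-53.6,20,0,0],[0,0,28.5,-53.6,20,0,0],[0,0,28.5,-53.6,20,0,0]]]}}

```text
clock: 17.3
tool_pos: [0.5654, 0.2225, 0.2655]
eef_rot: [0.922, 0.102, -0.041, -0.372]
contact_force: [0.9, 0.1, -2.1]
opening: 0.089
finger_force: 24.9
```

```bash
cat > look.py <<'E'
from plant import r
from h import *
import sys
n=sys.argv[1]
s=r.get_state();R=Ro.from_quat(s["eef_rot"]).as_matrix();print(s["clock"],s["tool_pos"],"tilt",np.degrees(np.arccos(-R[2,2])),s["q"].round(2),s["contact_force"].round(1),s["opening"])
W=r.snapshot("wrist")[:,:,::-1];S=r.snapshot("scene")[:,:,::-1];T=r.snapshot("top")[:,:,::-1]
for k,I in(("w",W),("s",S),("t",T)):cv2.imwrite(f"pics/{k}_{n}.png",I)
o=np.zeros((600,800,3),np.uint8);o[:300,:400]=cv2.resize(W,(400,300));o[:300,400:]=cv2.resize(S[165:285,210:370],(400,300));o[300:,:400]=cv2.resize(T[120:240,110:270],(400,300))
cv2.imwrite(f"pics/c_{n}.png",o)
c=lambda I:(((h:=cv2.cvtColor(I,cv2.COLOR_BGR2HSV))[...,1]<40)&(h[...,2]>190)).sum()
print("white px",c(S[165:285,210:370]),c(T[120:240,110:270]))
E
python3 look.py 44
```

```text
17.3 [0.56540003 0.22253322 0.26545348] tilt 43.896866441107484 [ 0.38  0.89 -0.89  1.64 -0.16  0.81 -1.51] [ 0.9  0.1 -2.1] 0.08902695687801523
white px 0 612
```

View pics/c_44.png

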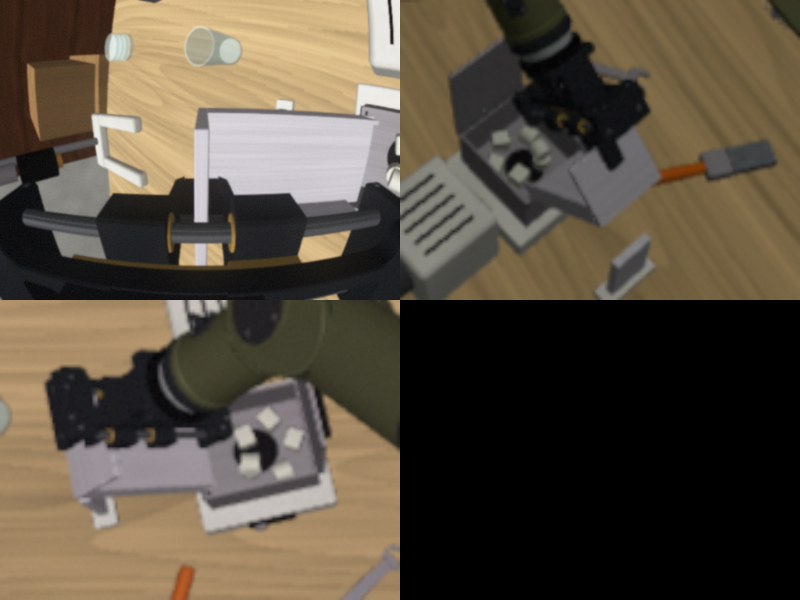

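The wrist view shows the tray floor clear at 44°, and the slugs are in the hopper (five clearly visible around the floor hole). I'll tip a little further to be sure, then lower it under grip.

Request:
{"fn": "move_arm", "kwargs": {"targets": [[[0,0,5.5,-14.2,5,0,0],[0,0,11.9,-28.0,10,0,0],[0,0,11.9,-28.0,10,0,0],[0,0,11.9,-28.0,10,0,0],[0,0,11.9,-28.0,10,0,0],[0,0,11.9,-28.0,10,0,0]]]}}

```text
clock: 18.2
tool_pos: [0.5713, 0.1953, 0.2775]
eef_rot: [0.886, 0.098, -0.05, -0.451]
contact_force: [-2.0, -1.1, -0.9]
opening: 0.085
finger_force: 25.0
```

```bash
python3 look.py 54
```

```text
18.2 [0.57126082 0.19525455 0.2774585 ] tilt 53.932311837144546 [ 0.51  1.   -0.99  1.6  -0.21  0.88 -1.4 ] [-2.  -1.1 -0.9] 0.0850498930223307
white px 0 731
```

Request:
{"fn": "move_arm", "kwargs": {"targets": [[[0,0,-1.8,5.8,-2,0,0],[0,0,-3.4,11.7,-4,0,0],[0,0,-5.9,23.6,-8,0,0],[0,0,-7.6,35.7,-12,0,0],[0,0,-8.4,47.9,-16,0,0],[0,0,-8.5,60.1,-20,0,0],[0,0,-7.6,72.2,-24,0,0],[0,0,-6.4,81.3,-27,0,0],[0,0,-6.4,81.3,-27,0,0]]]}}

```text
clock: 19.48
tool_pos: [0.5565, 0.263, 0.2345]
eef_rot: [0.967, 0.107, -0.025, -0.23]
contact_force: [1.1, -1.5, -3.9]
opening: 0.089
finger_force: 24.9
```

```bash
python3 look.py 27
```

```text
19.475 [0.55646415 0.26303378 0.23445493] tilt 26.806894530837646 [ 0.09  0.77 -0.66  1.67 -0.02  0.73 -1.74] [ 1.1 -1.5 -3.9] 0.0888720601504184
white px 0 231
```

Request:
{"fn": "move_arm", "kwargs": {"targets": [[[0,0,-3.4,11.7,-4,0,0],[0,0,-5.9,23.6,-8,0,0],[0,0,-7.6,35.7,-12,0,0],[0,0,-8.4,47.9,-16,0,0],[0,0,-8.5,60.1,-20,0,0],[0,0,-8.2,66.2,-22,0,0],[0,0,-7.6,72.2,-24,0,0],[0,0,-7.1,75.3,-25,0,0],[0,0,-6.8,78.3,-26,0,0],[0,0,-6.4,81.0,-26.9,0,0]]]}}

```text
clock: 20.88
tool_pos: [0.5477, 0.3039, 0.1665]
eef_rot: [0.994, 0.109, 0.0, -0.0]
contact_force: [-1.4, -5.5, 14.4]
opening: 0.084
finger_force: 25.0
```

Request:
{"fn": "move_arm", "kwargs": {"targets": [[[0,0,0,0,0,0,0],[0,0,0,0,0,0,0]]]}}

```text
clock: 21.12
tool_pos: [0.5476, 0.3039, 0.1665]
eef_rot: [0.994, 0.109, 0.0, -0.001]
contact_force: [0.5, -4.1, 5.8]
opening: 0.086
finger_force: 25.0
```

```bash
python3 look.py 0
```

```text
21.125 [0.54763262 0.30387038 0.16653818] tilt 0.09678367493423949 [-0.44  0.78 -0.25  1.63  0.25  0.76 -2.16] [ 0.5 -4.1  5.8] 0.08627338412383155
white px 0 0
```

Tray is level on its foot. Releasing now.

Request:
{"fn": "move_arm", "kwargs": {"targets": [[[0.15,0,0,0,0,0,0],[0.4,0,0,0,0,0,0],[0.4,0,0,0,0,0,0],[0.4,0,0,0,0,0,0],[0.4,0,0,-30,0,0,0],[0.4,0,0,-80,0,0,0],[0.4,0,0,-130,0,0,0],[0.4,0,0,-140,0,0,0],[0.4,0,0,-140,0,0,0]]]}}

```text
clock: 22.4
tool_pos: [0.5472, 0.304, 0.3057]
eef_rot: [0.994, 0.109, 0.0, -0.001]
contact_force: [-0.4, -0.5, -0.2]
opening: 0.401
finger_force: 0.0
```

```bash
python3 - <<'E'
from plant import r
from h import *
import json
m=np.array([.5990,.0740]);y=np.radians(12.4);X=np.array([np.cos(y),np.sin(y)]);Y=np.array([-X[1],X[0]])
for name,fish in(("top",False),("wrist",True)):
    ci=r.camera_info(name);I=r.snapshot(name)[:,:,::-1];cv2.imwrite(f"pics/{name}_7.png",I)
    json.dump({k:np.array(v).tolist() for k,v in ci.items()},open(f"{name}_7.json","w"))
    h=cv2.cvtColor(I,cv2.COLOR_BGR2HSV).astype(int); b=I.astype(int)
    # slugs: slightly yellow/green white -> b < g
    mk=((h[...,2]>150)&(b[...,0]<b[...,1]-3)&(h[...,1]<60)).astype(np.uint8)
    n,l,st,ce=cv2.connectedComponentsWithStats(mk)
    for i in range(1,n):
        if st[i,4]>=12:
            for z in(.06,.125):
                p=cast(ci,*ce[i],z,fish)[:2]-m;q=np.array([p@X,p@Y])*1000
                if -90<q[0]<90 and -90<q[1]<250: print(name,st[i],"z",z,q.round(0))
s=r.get_state();print(s["clock"],s["tool_pos"])
E
```

```text
top [213 163   8   8  43] z 0.06 [ 31. -23.]
top [213 163   8   8  43] z 0.125 [ 14. -24.]
top [204 170   8   8  42] z 0.06 [16. 10.]
top [204 170   8   8  42] z 0.125 [0. 7.]
top [224 171   7   8  40] z 0.06 [ -1. -48.]
top [224 171   7   8  40] z 0.125 [-16. -48.]
top [206 183   8   6  36] z 0.06 [-21.  12.]
top [206 183   8   6  36] z 0.125 [-35.   9.]
top [220 186   7   6  30] z 0.06 [-40. -27.]
top [220 186   7   6  30] z 0.125 [-53. -28.]
top [189 188  56  24 358] z 0.06 [-77.   0.]
top [189 188  56  24 358] z 0.125 [-88.  -2.]
top [147 206  10   6  34] z 0.06 [-50. 198.]
top [147 206  10   6  34] z 0.125 [-62. 185.]
wrist [ 360   97   95   29 1714] z 0.06 [69. 29.]
wrist [ 360   97   95   29 1714] z 0.125 [70. 63.]
wrist [267 120  20   2  38] z 0.06 [ 47. 210.]
wrist [267 120  20   2  38] z 0.125 [ 51. 214.]
wrist [253 129 155 107 305] z 0.06 [-68. 172.]
wrist [253 129 155 107 305] z 0.125 [-44. 182.]
wrist [424 130  15  19 186] z 0.06 [ 32. -23.]
wrist [424 130  15  19 186] z 0.125 [39. 20.]
wrist [404 139  14  17 207] z 0.06 [18. 12.]
wrist [404 139  14  17 207] z 0.125 [27. 49.]
wrist [435 152  14  18 161] z 0.06 [ -0. -48.]
wrist [435 152  14  18 161] z 0.125 [12. -1.]
wrist [401 167   7  15  57] z 0.06 [-22.  20.]
wrist [401 167   7  15  57] z 0.125 [-6. 56.]
wrist [408 170  27  21 345] z 0.06 [-33. -15.]
wrist [408 170  27  21 345] z 0.125 [-15.  26.]
wrist [409 208  53   2  57] z 0.06 [-79. -50.]
wrist [409 208  53   2  57] z 0.125 [-53.  -3.]
22.5 [0.54639752 0.30335882 0.30386775]
```

Request:
{"fn": "move_arm", "kwargs": {"targets": [[[0,-20,50,-15,0,0,0],[0,-40,105,-30,0,0,0],[0,-60,160,-40,0,0,0],[0,-80,210,-40,0,0,0],[0,-90,230,-40,0,0,0],[0,-90,230,-40,0,0,0],[0,-90,230,-40,0,0,0]]]}}

```text
clock: 23.38
tool_pos: [0.5094, 0.0615, 0.3445]
eef_rot: [0.994, 0.11, -0.001, -0.001]
contact_force: [-0.8, 0.6, 0.0]
opening: 0.007
finger_force: 0.0
```

```bash
cat > cnt.py <<'E'
from plant import r
from h import *
import json
m=np.array([.5990,.0740]);y=np.radians(12.4);X=np.array([np.cos(y),np.sin(y)]);Y=np.array([-X[1],X[0]])
ci=r.camera_info("wrist");s=r.get_state();I=r.snapshot("wrist")[:,:,::-1];cv2.imwrite("pics/w8.png",I)
json.dump({k:np.array(v).tolist() for k,v in ci.items()},open("w8.json","w"))
print(s["clock"],s["tool_pos"],s["eef_rot"].round(3),s["q"].round(2))
# rectify: hopper at slug-top height z=.061, 1 px/mm
W=np.zeros((150,330,3),np.uint8);xx,yy=np.meshgrid(np.arange(-90,240),np.arange(75,-75,-1))
def rect(z,xs,ys):
    mp=np.array([[proj(ci,np.append(m+a/1000*X+b/1000*Y,z),True) for b in ys] for a in xs],np.float32)
    return cv2.remap(I,mp[...,0],mp[...,1],cv2.INTER_LINEAR)
Hh=rect(.061,np.arange(60,-61,-1),np.arange(70,-71,-1)); T=rect(.125,np.arange(55,-56,-1),np.arange(240,45,-1))
cv2.imwrite("pics/hop.png",Hh);cv2.imwrite("pics/tr.png",T)
for nm,P in(("hop",Hh),("tray",T)):
    b=P.astype(int);mk=((b[...,1]>150)&(b[...,0]<b[...,1]-3)).astype(np.uint8)
    n,l,st,ce=cv2.connectedComponentsWithStats(mk)
    for i in range(1,n):
        if st[i,4]>40: print(nm,st[i],ce[i].round())
    if nm=="hop":
        for row in mk[::4,::3]: print("".join(".#"[v] for v in row))
E
python3 cnt.py
```

```text
23.375 [0.50935391 0.06146818 0.34453942] [ 0.994  0.11  -0.001 -0.001] [-0.    0.42 -0.31  1.74  0.15  1.   -1.72]
hop [ 79  15  28  29 510] [93. 29.]
hop [ 48  30  25  27 537] [60. 43.]
hop [104  46  28  29 527] [118.  60.]
hop [ 45  71  28  26 593] [59. 84.]
hop [ 84  86  26  25 499] [97. 98.]
...............................................
...............................................
...............................................
...............................................
..............................###..............
............................######.............
...........................########............
...........................########............
..................######....########...........
................########.....######............
................########......###..............
.................#######.......................
.................#######..............###......
.................#######.............#######...
..................##................########...
....................................########...
...................................########....
....................................######.....
..................###.................####.....
................#########......................
................#########......................
...............##########......................
................#########.....######...........
.................#######....########...........
.....................###.....########..........
.............................########..........
.............................########..........
..............................#####............
...............................................
...............................................
...............................................
tray [  0   0 173   6 688] [85.  2.]
tray [  0 107 170   4 653] [ 83. 109.]
```

```bash
python3 - <<'E'
from h import *
ch=" .:-=+*#%@"
for f in("hop","tr"):
    g=cv2.cvtColor(cv2.imread(f"pics/{f}.png"),cv2.COLOR_BGR2GRAY);
    for row in g[::5,::2 if f=="hop" else 3]: print("".join(ch[int(v)*10//256] for v in row))
    print()
a=cv2.imread("pics/top0.png").astype(int);b=cv2.imread("pics/top_7.png").astype(int)
mk=lambda I:((I.min(2)>140)&(I[...,0]<I[...,1]-3)&(np.ptp(I,axis=2)<45)).astype(np.uint8)
for nm,I in(("0",a),("54",cv2.imread("pics/t_54.png").astype(int)),("7",b)):
    n,l,st,ce=cv2.connectedComponentsWithStats(mk(I)); print(nm,[(int(c[0]),int(c[1]),int(s[4])) for s,c in zip(st[1:],ce[1:]) if 12<s[4]<120 and 80<c[1]<300])
E
```

```text
=====---------------------------:---:------:-------------------:-------
%%%%%*-::-::--:::--:-:-:-:-::--:::::-:::::::::-::-:::-----:--:-:::-::::
%%%%%#+++++++++++++++++++++++++++++++++++++++++++++++++++++++++++=-::::
%%%%%#*****************************************##***************+=-::::
%%%%%#***********+************************##%%%%%%#**************=-::::
%%%%%#*+*+++**++*++++++*+++*+***+***+++**%%@@@@%%%%#************+=-::::
%%%%%#*******+**********+*+******#*****++*#%@%@@%%%%%***********+=-::::
%%%%%#******************#%%%%@%@%%%*==++++*#%@@@@%%%#************=-::::
%%%%%#******************#%%@@%@%@%%*-...::=+*#%%#***************+=-::::
%%%%%#*****************++#%@@@@@%%%#=:......:=+*********++*******=-::::
%%%%%#***************+=::*%@@@%@%%%%+:.......:-+******++*#%%%%#**=-::::
%%%%%#********+***+++=:..=*###**+==-:..........-+++*+++#%%%%%%%%%#=-:::
%%%%%#***+***+*++++*+-:........................-+**++*%%%%%%%%%%%+-::::
%%%%%#**************+=:........................-+**+*#%%%@%@%%%#*=-::::
%%%%%#***************+-..:=+====---::.........:=+*******#%%%%%***+-::::
%%%%%#**************
[... 1942 characters left out ...]
%%%%%%%%%%**
==-==+%%%%%%%%%%%%%%%%%%%%%%%%%%%%%%%%%%%%%%%%%%%%%%%%%%%%%%%%%**
==-==+###################################################%%%%%%**
*##%%%%%%%%%%%%%%%%%%%%%%%%%%%%%%%%%%%%%%%%%%%%%%%%%%%%#+*#***+--
##*#########*************##########################******+*++++++

0 [(172, 173, 40), (159, 177, 44), (144, 181, 41), (176, 187, 45), (162, 190, 45), (147, 194, 46), (231, 199, 99), (201, 206, 100), (150, 207, 22)]
54 [(217, 166, 42), (226, 174, 46), (208, 176, 15), (209, 185, 50), (223, 188, 38), (152, 205, 61), (2, 249, 59), (509, 294, 47)]
7 [(291, 140, 31), (216, 166, 43), (207, 173, 42), (226, 174, 40), (209, 185, 36), (223, 188, 30), (151, 207, 31), (2, 248, 32), (509, 295, 41)]
```

```bash
python3 - <<'E'
from plant import r
from h import *
ci=r.camera_info("scene");print("cam",-np.array(ci["R"]).T@ci["t"])
I=r.snapshot("scene")[:,:,::-1];cv2.imwrite("pics/s8.png",I)
m=np.array([.5990,.0740]);y=np.radians(12.4);X=np.array([np.cos(y),np.sin(y)]);Y=np.array([-X[1],X[0]])
ch=" .:-=+*#%@"
def show(I,z,xs,ys):
    mp=np.array([[proj(ci,np.append(m+a/1000*X+b/1000*Y,z)) for b in ys] for a in xs],np.float32)
    g=cv2.cvtColor(cv2.remap(I,mp[...,0],mp[...,1],cv2.INTER_LINEAR),cv2.COLOR_BGR2GRAY).astype(int)
    g=(g-g.min())*10//(np.ptp(g)+1)
    for row in g: print("".join(ch[v] for v in row))
    print()
show(I,.061,range(60,-61,-4),range(70,-71,-2))
# changes elsewhere
A=cv2.imread("pics/scene0.png");d=(cv2.absdiff(A,I).max(2)>40).astype(np.uint8)
n,l,st,ce=cv2.connectedComponentsWithStats(d)
print([(s.tolist(),cast(ci,*c,.01)[:2].round(3).tolist()) for s,c in zip(st[1:],ce[1:]) if s[4]>6])
E
```

```text
cam [0.94669083 0.67427546 1.39020796]
:::::::::::::::::::::::::::::::::::::::::::::::::::::::::::::::::-=+*##
::::::::::::::::::::::::::::::::::::::::::::::::::::::::::::::::::::--=
:::::::::::::::::::::::::::::::::::::::::::::::::::::::::::::::::::::::
::::::::.::::::::::::::::::::::::::::::::::::::::::::::::::::::::::::::
::::::::--============----=-===============----------------------------
:::::::-=+*+*++*+*+**++++++++++++*+*++***########***++++++++++=========
::::::--=++********+++++=======+++++****%@@@@@@@@@%#*********+==-------
--------+**##%%%##*++=======+++**+=--=++*#%@@@@@@@@%#*+******+=--::::::
--------=+*#%%@@%%*++++*##%%%%%%%*=:..:-=*#%@@@@@@@@%#******++=-:::::::
***+**+****#%%@@%#*===+#%@@@@@@@@%+:   .:-+#%@@@%%%##*+******+=--::::::
%@%%%%%%%%%@%@@@%#=---+*%@@@@@@@@%#=.    .-+*####***++===+++++=----::::
@@@@@@@@@@@@@@@@%#=:.:=*#@@@@@@@@%#+:     .-+****+++=====+**+==--::::::
@@@@@@@@@@@@@@@@%*=:..-=*%@@@@@@@@#+:.    .:-+++++===-=+*#%%%*==--:::::
@@@@@@@@@@@@@@@@%*-.  .:=*####**++=-.      .-=+++=====*#%@@@@@%#+=---::
@@@@@@@@@@@@@@@@%*-.    .::--:..           .-++++===+
[... 1552 characters left out ...]
 ([379, 84, 5, 6, 12], [-0.249, -0.308]), ([413, 94, 19, 30, 71], [-0.303, -0.101]), ([383, 104, 12, 11, 57], [-0.191, -0.182]), ([375, 108, 4, 8, 19], [-0.135, -0.198]), ([228, 148, 25, 3, 55], [0.481, -0.306]), ([272, 190, 24, 22, 105], [0.449, -0.004]), ([262, 209, 12, 11, 62], [0.528, 0.016]), ([260, 215, 5, 4, 11], [0.552, 0.015]), ([247, 217, 6, 5, 25], [0.598, 0.002]), ([252, 221, 18, 17, 131], [0.587, 0.057]), ([246, 227, 5, 6, 20], [0.622, 0.035]), ([281, 237, 7, 5, 20], [0.53, 0.134]), ([271, 245, 9, 6, 21], [0.575, 0.145]), ([290, 245, 7, 5, 18], [0.519, 0.175]), ([280, 253, 9, 6, 21], [0.564, 0.185]), ([299, 254, 8, 5, 19], [0.509, 0.221]), ([290, 262, 9, 6, 21], [0.551, 0.233])]
```

Triangulation shows one of the five visible slugs sits about 22 mm higher than the others. The sixth lies beneath it, so all six are in the hopper and below the rim. Next is the lid, starting with its angle from the corners already seen.

```bash
python3 - <<'E'
from plant import r
from h import *
import json
m=np.array([.5990,.0740]);y=np.radians(12.4);X=np.array([np.cos(y),np.sin(y)]);Y=np.array([-X[1],X[0]])
cs=r.camera_info("scene");cw={k:np.array(v) for k,v in json.load(open("w1.json")).items()}
def P(x,yy,z): return np.append(m+x*X+yy*Y,z)
print("scene obs (257.2,176.3) (230,195.8); w1 obs",560*.64,200*.64)
for th in np.arange(1.2,1.91,.1):
    c,s=np.cos(th),np.sin(th)
    e=lambda x:P(x,-.071+.131*c,.115+.131*s)
    print(th.round(2),[np.round(proj(cs,e(x)),1).tolist() for x in(-.059,.059)],np.round(proj(cw,e(-.059),True),1),"z",(.115+.131*s).round(3))
E
```

```text
scene obs (257.2,176.3) (230,195.8); w1 obs 358.40000000000003 128.0
1.2 [[268.2, 187.0], [240.2, 208.0]] [280.7 123. ] z 0.237
1.3 [[265.6, 183.9], [237.6, 204.8]] [299.1 123.9] z 0.241
1.4 [[262.9, 180.9], [234.9, 201.7]] [318.1 124.8] z 0.244
1.5 [[260.2, 178.1], [232.2, 198.8]] [337.  125.7] z 0.246
1.6 [[257.6, 175.6], [229.5, 196.1]] [355.  126.6] z 0.246
1.7 [[254.9, 173.3], [226.9, 193.6]] [371.7 127.5] z 0.245
1.8 [[252.3, 171.3], [224.4, 191.4]] [386.5 128.2] z 0.243
1.9 [[249.8, 169.6], [222.0, 189.5]] [399.3 128.8] z 0.239
```

Both views give a lid angle of about 1.6 rad (upright). I'll cross over it with the fingers shut and turned 90°, ending on its outer side.

Request:
{"fn": "move_arm", "kwargs": {"targets": [[[0,10,20,0,0,0,9],[0,20,40,0,0,0,18],[0,30,60,0,0,0,27],[0,45,80,0,0,0,36],[0,60,100,0,0,0,45],[0,75,125,0,0,0,54],[0,90,145,0,0,0,63],[0,90,155,0,0,0,72],[0,90,155,0,0,0,81],[0,90,155,0,0,0,90]]]}}

```text
clock: 24.72
tool_pos: [0.6311, -0.0695, 0.3436]
eef_rot: [0.782, -0.624, -0.003, -0.002]
contact_force: [0.7, 0.1, -2.0]
opening: 0.005
finger_force: 0.0
```

Request:
{"fn": "move_arm", "kwargs": {"targets": [[[0,0,0,0,0,0,0],[0,0,0,35,0,0,0],[0,0,0,85,0,0,0],[0,0,0,128,0,0,0],[0,0,0,128,0,0,0],[0,0,0,128,0,0,0]]]}}

```text
clock: 25.48
tool_pos: [0.6321, -0.0711, 0.2183]
eef_rot: [0.782, -0.623, -0.0, -0.002]
contact_force: [0.1, -0.1, -0.3]
opening: 0.005
finger_force: 0.0
```

```bash
cat > st.py <<'E'
from plant import r
from h import *
m=np.array([.5990,.0740]);y=np.radians(12.4);X=np.array([np.cos(y),np.sin(y)]);Y=np.array([-X[1],X[0]])
s=r.get_state();p=s["tool_pos"][:2]-m;R=Ro.from_quat(s["eef_rot"]).as_matrix()
print(s["clock"],"mill",(p@X*1000).round(1),(p@Y*1000).round(1),(s["tool_pos"][2]*1000).round(1),"toolx yaw",np.degrees(np.arctan2(R[1,0],R[0,0])).round(1),s["q"].round(2),s["contact_force"].round(1))
E
python3 st.py
```

```text
25.475 mill 1.1 -148.9 218.3 toolx yaw -77.1 [-0.14  0.75  0.34  1.57 -0.31  0.87 -2.6 ] [ 0.1 -0.1 -0.3]
```

q7 is near its limit in this orientation, so I'll turn back 90° in place. The body clears the lid's top edge.

Request:
{"fn": "move_arm", "kwargs": {"targets": [[[0,0,0,0,0,0,-10],[0,0,0,0,0,0,-20],[0,0,0,0,0,0,-30],[0,0,0,0,0,0,-40],[0,0,0,0,0,0,-50],[0,0,0,0,0,0,-60],[0,0,0,0,0,0,-70],[0,0,0,0,0,0,-80],[0,0,0,0,0,0,-90],[0,0,0,0,0,0,-90]]]}}

```text
clock: 26.72
tool_pos: [0.6323, -0.0722, 0.2193]
eef_rot: [0.994, 0.11, 0.002, -0.001]
contact_force: [0.2, -0.8, 0.4]
opening: 0.004
finger_force: 0.0
```

```bash
python3 st.py
```

```text
26.725 mill 1.1 -149.9 219.3 toolx yaw 12.7 [ 0.1   0.72 -0.11  1.56  0.1   0.87 -1.39] [ 0.2 -0.8  0.4]
```

Pushing the lid gently along its arc, first half.

Request:
{"fn": "move_arm", "kwargs": {"targets": [[[0,0,-25,2,0,0,0],[0,0,-45,4,0,0,0],[0,0,-58,4,0,0,0],[0,0,-70,5,0,0,0],[0,0,-82,6,0,0,0],[0,0,-94,10,0,0,0],[0,0,-106,15,0,0,0],[0,0,-117,21,0,0,0],[0,0,-127,29,0,0,0]]]}}

```text
clock: 27.85
tool_pos: [0.6024, 0.0533, 0.1875]
eef_rot: [0.994, 0.111, -0.0, -0.001]
contact_force: [-0.5, -0.1, 1.9]
opening: 0.007
finger_force: 0.8
```

```bash
python3 st.py
```

```text
27.85 mill -1.1 -20.9 187.5 toolx yaw 12.8 [-0.11  0.72 -0.09  1.68  0.09  0.74 -1.59] [-0.5 -0.1  1.9]
```

Request:
{"fn": "move_arm", "kwargs": {"targets": [[[0,0,-9,9,0,0,0],[0,0,-17,20,0,0,0],[0,0,-23,31,0,0,0],[0,0,-28,43,0,0,0],[0,0,-31,52,0,0,0],[0,0,-33,58,0,0,0],[0,0,-34,62,0,0,0],[0,0,-34,65,0,0,0]]]}}

```text
clock: 28.85
tool_pos: [0.5948, 0.0854, 0.1229]
eef_rot: [0.994, 0.111, -0.001, -0.001]
contact_force: [-0.1, -0.1, 0.3]
opening: 0.005
finger_force: 0.4
```

Request:
{"fn": "move_arm", "kwargs": {"targets": [[[0,0,-3,2,0,0,0],[0,0,-3,4,0,0,0],[0,0,-3,4,0,0,0]]]}}

```text
clock: 29.22
tool_pos: [0.5947, 0.0873, 0.1213]
eef_rot: [0.994, 0.111, 0.0, -0.0]
contact_force: [-4.5, -2.9, 16.3]
opening: 0.007
finger_force: 8.0
```

```bash
python3 st.py
```

```text
29.225 mill -1.4 13.9 121.3 toolx yaw 12.7 [-0.18  0.81 -0.07  1.74  0.09  0.59 -1.66] [-4.5 -2.9 16.3]
```

Request:
{"fn": "move_arm", "kwargs": {"targets": [[[0,0,0,1,0,0,0],[0,0,0,1,0,0,0],[0,0,0,-20,0,0,0],[0,0,0,-60,0,0,0],[0,-60,30,-110,0,0,0],[0,-110,80,-160,0,0,0],[0,-150,130,-180,0,0,0],[0,-150,180,-180,0,0,0],[0,-150,200,-180,0,0,0],[0,-150,200,-180,0,0,0]]]}}

```text
clock: 30.48
tool_pos: [0.4923, -0.1446, 0.2995]
eef_rot: [0.994, 0.107, 0.0, 0.0]
contact_force: [-0.2, 0.5, 0.6]
opening: 0.006
finger_force: 0.0
```

```bash
python3 st.py; python3 - <<'E'
from plant import r
from h import *
m=np.array([.5990,.0740]);y=np.radians(12.4);X=np.array([np.cos(y),np.sin(y)]);Y=np.array([-X[1],X[0]])
ch=" .:-=+*#%@"
for nm in("top","scene"):
    ci=r.camera_info(nm);I=r.snapshot(nm)[:,:,::-1];cv2.imwrite(f"pics/{nm}9.png",I)
    xs,ys=range(80,-101,-6),range(100,-111,-3)
    mp=np.array([[proj(ci,np.append(m+a/1000*X+b/1000*Y,.121)) for b in ys] for a in xs],np.float32)
    g=cv2.cvtColor(cv2.remap(I,mp[...,0],mp[...,1],cv2.INTER_LINEAR),cv2.COLOR_BGR2GRAY).astype(int);g=(g-g.min())*10//(np.ptp(g)+1)
    print(nm)
    for row in g: print("".join(ch[v] for v in row))
    A=cv2.imread(f"pics/{nm}0.png");d=(cv2.absdiff(A,I).max(2)>40).astype(np.uint8)
    n,l,st,ce=cv2.connectedComponentsWithStats(d);print([(s[2:].tolist(),cast(ci,*c,.03)[:2].round(2).tolist()) for s,c in zip(st[1:],ce[1:]) if s[4]>12])
E
```

```text
30.475 mill -151.2 -190.6 299.5 toolx yaw 12.3 [ 0.27  0.46 -0.11  1.82  0.07  0.86 -1.23] [-0.2  0.5  0.6]
top
##############*+============+===+++===================+*###############
##############*+======================================+################
##############**+====================================+*################
################****************************************************###
##########*##**********+****+***++***+**++***++***+***+****##**********
#**###***++*++++++++++++++++++++++++++++++++++++++++*+*+-:+%%#**####*#*
+++++++++*#%#**+++++++++++++++++++++++++++++++++++++++**=:+%#*****#####
%%@@%%%@@%%@%#**+++*+*+++++++++++++++++++++++**+****+**+-:+##########**
@@@@@@@@@@@%#*+++*+++++++++++++++++++++++==++**++++++**+=:+%#**########
@@@@@@@@@@@@%#***+++++++++++++++++++*+++- .-+**********+-:+##*####*****
@@@@@@@@@@@@%*+++++++++++++++++*++**+***=  -***********+--*%#**########
%@@%%@@@@@@@%#*+++++++++++++++++++++++++-  -+++++*+++**+=:+##**********
%@%%%@%%@@@%%#*++++*++++++++++++++++++++=  -+++++++++*++-:+%%**********
@@@@@@@@@@@@%*+++*++++*++++++++++**+***+-  -+*******
[... 3907 characters left out ...]
 ([11, 28, 143], [-0.49, -0.76]), ([13, 16, 153], [-0.05, -1.05]), ([13, 36, 138], [-0.58, -0.54]), ([11, 8, 34], [-0.07, -0.94]), ([7, 22, 42], [-0.25, -0.33]), ([13, 25, 154], [-0.41, -0.21]), ([55, 60, 1585], [0.31, -0.45]), ([18, 27, 105], [-0.28, -0.08]), ([5, 13, 41], [-0.13, -0.2]), ([7, 9, 34], [-0.18, -0.19]), ([25, 5, 65], [0.49, -0.29]), ([29, 39, 595], [0.57, -0.08]), ([24, 20, 81], [0.46, 0.01]), ([28, 21, 142], [0.59, -0.01]), ([12, 10, 30], [0.58, 0.0]), ([10, 8, 47], [0.53, 0.07]), ([13, 12, 89], [0.59, 0.08]), ([7, 5, 19], [0.54, 0.14]), ([9, 6, 20], [0.58, 0.15]), ([7, 5, 17], [0.53, 0.18]), ([9, 6, 17], [0.57, 0.19]), ([7, 4, 17], [0.51, 0.23]), ([9, 6, 18], [0.56, 0.24])]
```

The lid rectifies flat at 121 mm in both views and nothing else has moved. Handing in.

```bash
python3 -c "
from plant import r
print(r.finish_job())"
```

```text
the job is handed in; nothing more can be done
None
```

I've handed in the job: the scraper is home in its holder, all six slugs are in the hopper (five seen, the sixth worked out to lie under one of them), the tray is back down level, and the lid is shut.

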